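Open the distribution box and press its test button

ROBOT

A 6-joint arm with a two-finger parallel gripper is mounted at the origin on the work surface. World frame = base frame: x ahead of the robot, y to its left, z up, the work surface at z = 0. Lengths are in m, angles in rad, forces in N, time in s.
With the tool pointing down it reaches from about 0.35 to 0.775 m from the base axis. Payload 7.3 kg.
Tool frame: the origin (TCP) lies midway between the tips of the shut fingers; the grasp point (between the pads) lies 19 mm behind it; z points along the fingers, y is the direction in which the jaws open and shut (so a half turn about z gives the same grasp; the last joint's range is limited). The gripper opens to 92 mm and grips with 3 to 60 N. Pads are 19 mm wide; open, the fingers measure 130 mm over their backs; the gripper's body (75 mm by 190 mm) begins 47 mm behind the grasp point.
Start: joints at [1.174, 0.342, 1.524, -0, 1.275, -0.146], TCP at [0.13, 0.509, 0.227] pointing down, gripper open.
Joint ranges: [-2.53, 2.53], [-0.77, 2.02], [0.04, 2.7], [-1, 4.14], [0.28, 2.66], [-3.11, 3.11]. Speed limits (rad/s): [2.57, 2.57, 3.14, 3.14, 3.14, 3.14].

INTERFACE

Orientations are given as a rotation vector (axis times angle).
In Python, from cell import ctrl, eyes gives the robot as it stands.
- The arm moves only by the tool arm_command, never from a script. Its arguments are lists of equal length, an entry for each row: "claw": the opening, from 0 (shut) to 1 (fully open); "offset": the shift along the tool's x, y, z in units of 30 mm (1.0 is 30 mm), a list of three; "angular": the turn, a rotation vector about the tool's x, y, z in units of 6 degrees (1.0 is 6 degrees), a list of three. In form: {"claw": [claw, ...], "offset": [[dx, dy, dz], ...], "angular": [[wx, wy, wz], ...]}. A call has 1 to 20 rows; each row is the pose to reach, as a shift and turn from the pose commanded when the call began, along the tool's axes at that moment; what a row does not reach only later rows make up. A row lasts 1/12 s, in which the tool goes at most 41.7 mm and 7.16 degrees, less where a joint would pass 70% of its speed; a pose out of reach is approached as far as the arm can. A call with a gripper value outside its range is refused whole. The fingers move at their own pace and stop on an object; "grip_force" is the grip in N (left out, the last holds). Time passes only in rows, so rows that repeat a pose let the fingers close. It gives the time, the measured TCP pose, the force and the opening at its end, in the units of the state.
- ctrl.observe(): the state, without advancing time (a new reading comes with each control period).
- eyes.get_image(name): name is "scene" or "top"; returns the picture (400x640x3 uint8, blue, green, red); there is no depth.
- eyes.get_calibration(name): a dict with "mtx" (3x3 intrinsics, pixels), "xyz" and "attitude" of the camera in the world. Camera axes: x right, y down, z forward; pixel columns grow to the right and rows downward; lengths in m; the calibration is good to about 2 mm. A picture is of the moment at which its call begins. get_calibration takes no time and is no camera call.
- ctrl.close_job(): hands the job in, once; it reports no verdict.
The state is a dict: "clock": time; "joints": joint angles; "qd": joint speeds; "tau": joint torques, N m; "tool_pos": TCP position; "orientation": TCP orientation; "wrist_force": force on the tool from outside, world axes, zero at the start; "ft_torque": the same for the moment, N m; "finger_gap": finger opening in m.
Only numpy, scipy, OpenCV 4.12 (cv2) and the standard library are available. Lean on these libraries where they do the work, as an engineer would, in place of code of your own. Each camera call takes 0.05 s, during which the arm holds its last target. There are 200 camera calls.

TASK

Without gripping anything, flip up the lid of the wider of the two distribution boxes from under its front lip and push it over until it leans back and stays open by itself. Then press the round test button inside that box all the way in with a fingertip, let it spring back, and finish clear of everything. Leave the narrower box shut and the tools on the sill where they are.

Things in the scene. Friction and masses are not known exactly. Their poses are not given: they have to be found in the camera images.
- wide: the wider distribution box, off-white plastic, fixed: 140 (x, depth) x 190 (y) x 85 mm high, walls 4, open on top under its lid. Origin: centre of its underside; x from the lip side to the hinge side (roughly away from the robot, turned up to 0.25 rad), z up. Inside, a deck 50 mm above the surface; on it, 27 to 57 mm on the hinge side of the centre, a row of breakers up to 71 mm high
- wide_lid (a joint): hinge of the lid of the wide box, rad: 0 = shut (lid level), 1.57 = lid upright, 2.0 = fully back against its stop (leaning away from the robot). No spring, almost no friction: below about 1.5 it falls shut, beyond 1.6 its own weight holds it open. The lid weighs about 0.2 kg (0.14 to 0.28)
- wide_hinge (a point): point on the hinge axis of the wide box's lid, midway along: the upper edge of the hinge-side wall, 85 mm above the surface. Axes as wide, fixed to the box; the hinge axis is its y
- wide_lip (a point): middle of the front edge of the wide box's lid, at its flat underside; moves with the lid. Lid: 170 mm from hinge to front edge, 198 wide, 12 thick (upper 6 mm set back 8 at the front). Shut, its underside is 85 mm above the surface and it overhangs the front wall by 30 mm over the whole width: room for fingers leaning forward. Axes: x along the lid to the hinge, y hinge axis, z out of the top
- test (a joint): travel of the test button, m: 0 = out, 0.006 = fully pressed; sprung, 4 N when fully in; it springs back
- test_top (a point): centre of the top of the round test button, 22 mm across, 72 mm above the surface, standing 10 mm proud of its round housing (38 mm across) on the wide box's deck, 22 mm to the lip side of the box's centre and 30 mm to its +y side; covered until the lid is open; pressed straight down
- narrow: the narrower distribution box, same look, depth, height and kind of lid, 125 mm wide (y); fixed. Origin: centre of its underside. The two boxes may stand either way round, left or right
- narrow_lid (a joint): hinge of the lid of the narrow box, rad: 0 = shut (lid level), 1.57 = lid upright, 2.0 = fully back against its stop (leaning away from the robot). No spring, almost no friction: below about 1.5 it falls shut, beyond 1.6 its own weight holds it open. The lid weighs about 0.2 kg (0.14 to 0.28)
- screwdriver: a screwdriver lying loose on the surface, bystander; origin under its middle
- tape: a black roll of insulating tape lying flat, 64 mm across, 19 mm high, loose bystander; origin at the centre of its underside
- meter: a yellow handheld multimeter lying flat, 130 x 70 x 37 mm, loose bystander, beyond the boxes; origin at the centre of its underside
Not all that is in view belongs to the job. Leave any pink or red look-alike of the narrow alone.

How it is judged:
On the way, in this order (a step that is already met when the one before it is completed fails the run):
1. the wide box's lid leans back open by itself, untouched (value of joint wide_lid above 1.85 rad and contact force between each of the fingers, the arm and wide_lid_c0 below 0.1 N), for 0.2 s.
2. the test button is pressed in (value of joint test above 0.0045 m), for 0.05 s.
At the end, for the whole second after the job is handed in: the wide box's lid stands back beyond 1.85 rad by its own weight, the button was pressed at least 4.5 mm after that and is out again (within 1.5 mm), the narrow box's lid is shut (within 0.03 rad), and screwdriver, tape and meter lie within 25 mm of where they were (value of joint wide_lid above 1.85 rad and value of joint test below 0.0015 m and value of joint narrow_lid below 0.03 rad and distance of each of screwdriver, tape, meter from where it was at the start of the episode below 0.025 m); the robot touches nothing.
It fails at once if the lid is gripped: pinched between fingers on its upper and its under side (contact force between the fingers and wide_lid_c0 above 0.7 N and contact force between the fingers and wide_lid_c1 above 0.7 N).
It fails at once if the narrow box's lid is raised (value of joint narrow_lid above 0.15 rad).
It fails at once if the screwdriver, tape or meter is lifted, carried or pushed more than 25 mm (distance of any of screwdriver, tape, meter from where it was at the start of the episode above 0.025 m).
It also fails if it takes over 51 s, if anything falls off the work surface, if the arm or the gripper's body presses on something with over 40 N, if the wrist force passes 120 N, or if a joint passes its speed limit or range.

## Working session

There is one attempt and no reset: what is moved stays moved. The work goes in short steps, Python scripts to look and compute and a tool call to move; the robot and the scene stay as the last step left them, time stands still between calls to the robot, and variables do not carry over. Pictures are saved under pics/ and viewed, about 8 in all and at most 12, crops included, and the job is handed in when it is done.

Besides the shell and the picture viewer there is one more tool, called as a command line: name --argument value ..., lists and objects as JSON in quotes. arm_command: Moves the arm, as the interface text tells. Its arguments: {"type":"object","properties":{"claw":{"type":"array","items":{"type":"number"}},"offset":{"type":"array","items":{"type":"array","items":{"type":"number"}}},"angular":{"type":"array","items":{"type":"array","items":{"type":"number"}}},"grip_force":{"type":"number"}},"required":["claw","offset","angular"]}

```bash
mkdir -p pics; ls
python3 - <<'E'
from cell import ctrl, eyes
import cv2
for n in("scene","top"):
    cv2.imwrite(f"pics/{n}0.png",eyes.get_image(n)); print(n,eyes.get_calibration(n))
print(ctrl.observe())
E
```

```text
pics
scene {'mtx': array([[406.15804247,   0.        , 320.6822335 ],
       [  0.        , 406.15804247, 201.30626962],
       [  0.        ,   0.        ,   1.        ]]), 'xyz': array([0.87685835, 0.50379678, 0.92327543]), 'attitude': array([-0.78472128, -2.75661216,  0.8655612 ])}
top {'mtx': array([[500.49442732,   0.        , 321.85717754],
       [  0.        , 500.49442732, 195.02142752],
       [  0.        ,   0.        ,   1.        ]]), 'xyz': array([0.46904814, 0.00950149, 1.42604667]), 'attitude': array([-2.16773753,  2.19798683, -0.09581434])}
{'clock': 0.1, 'joints': array([ 1.17398327e+00,  3.42618979e-01,  1.52491880e+00, -9.98267429e-06,
        1.27540354e+00, -1.45989376e-01]), 'qd': array([-0.00051489, -0.00097962, -0.00268638,  0.00068043,  0.00158913,
        0.00106424]), 'tau': array([ 2.48048716e-03, -4.31999481e+01, -2.44692475e+01,  7.21322419e-02,
        5.26315346e-02, -5.25432779e-05]), 'tool_pos': array([0.1301399 , 0.50823882, 0.22613308]), 'orientation': array([-3.92912236e-01, -3.11656966e+00,  2.04472156e-03]), 'wrist_force': array([ 0.9410573 , -0.05439657, -0.34335915]), 'ft_torque': array([-0.00953078,  0.01742852,  0.03329902]), 'finger_gap': 0.09185832119462438}
```

View pics/scene0.png

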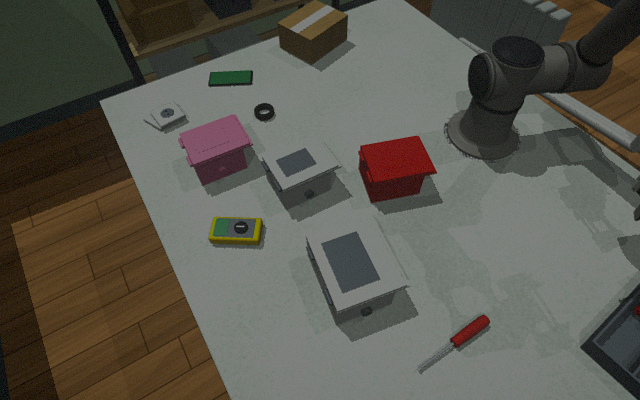

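View pics/top0.png

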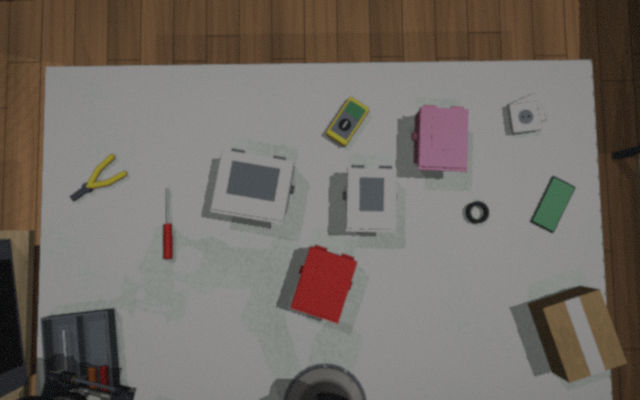

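The scene view shows the white boxes: wide at about (355,265), narrow at (300,170), with red and pink look-alikes beside them. In the top view, wide is at (253,185), narrow at (371,198), red at (325,283), the screwdriver at (168,225) and the meter at (348,120).

```bash
cat > h.py <<'E'
import numpy as np, cv2
from scipy.spatial.transform import Rotation as R
from cell import ctrl, eyes
def ray(n,u,v,z):
    c=eyes.get_calibration(n); d=R.from_rotvec(c['attitude']).as_matrix()@np.linalg.inv(c['mtx'])@[u,v,1.]
    return c['xyz']+d*(z-c['xyz'][2])/d[2]
def proj(n,p):
    c=eyes.get_calibration(n); q=c['mtx']@(R.from_rotvec(c['attitude']).as_matrix().T@(np.array(p)-c['xyz'])); return q[:2]/q[2]
E
python3 - <<'E'
from h import *
im=cv2.imread('pics/top0.png')
# grey windows and bright lids
hsv=cv2.cvtColor(im,cv2.COLOR_BGR2HSV)
for nm,(x0,y0,x1,y1) in dict(wide=(200,140,305,235),narrow=(335,155,410,245)).items():
    g=cv2.cvtColor(im,cv2.COLOR_BGR2GRAY)[y0:y1,x0:x1]
    print(nm,'grey levels',np.percentile(g,[5,25,50,75,95]))
    for lab,m in (('lid',(g>205)),('win',(g<125)&(g>70))):
        cs,_=cv2.findContours(m.astype(np.uint8),cv2.RETR_EXTERNAL,cv2.CHAIN_APPROX_NONE)
        c=max(cs,key=cv2.contourArea)+np.array([x0,y0]); r=cv2.minAreaRect(c)
        P=np.array([ray('top',*p,.095)[:2] for p in cv2.boxPoints(r)])
        print(lab,cv2.contourArea(c),r,'\n',P.round(4).tolist(),np.linalg.norm(np.diff(P,axis=0),axis=1))
cv2.imwrite('pics/crop1.png',cv2.resize(im[135:245,195:415],None,fx=3.6,fy=3.6,interpolation=cv2.INTER_CUBIC))
for p in [(348,120),(168,225),(476,212),(325,250)]: print(p,ray('top',*p,.02))
E
```

```text
wide grey levels [ 78. 105. 136. 142. 144.]Traceback (most recent call last):
  File "<stdin>", line 10, in <module>
ValueError: max() iterable argument is empty
```

Run:
```python
from h import *
im=cv2.imread('pics/top0.png')
for nm,(x0,y0,x1,y1) in dict(wide=(200,140,305,235),narrow=(335,155,410,245)).items():
    g=cv2.cvtColor(im,cv2.COLOR_BGR2GRAY)[y0:y1,x0:x1]
    m=(g<100)&(g>60); k=np.zeros_like(g)
    cs,_=cv2.findContours(m.astype(np.uint8),cv2.RETR_EXTERNAL,cv2.CHAIN_APPROX_NONE)
    for c in cs:
        if cv2.contourArea(c)<250: continue
        c=c+np.array([x0,y0]); r=cv2.minAreaRect(c)
        P=np.array([ray('top',*p,.097)[:2] for p in cv2.boxPoints(r)])
        print(nm,cv2.contourArea(c),r,'\n',P.round(4).tolist(),np.linalg.norm(np.diff(P,axis=0),axis=1),P.mean(0))
c=im[135:245,195:415].astype(float)
c=np.clip((c-60)*2.6,0,255).astype(np.uint8)
cv2.imwrite('pics/crop1.png',cv2.resize(c,None,fx=3.6,fy=3.6,interpolation=cv2.INTER_CUBIC))
for p in [(348,120),(168,225),(476,212),(325,250)]: print(p,ray('top',*p,.02))
```

```text
wide 1474.5 ((252.81649780273438, 180.5550537109375), (47.97553253173828, 32.68333053588867), 9.865806579589844) 
 [[0.5874, 0.2543], [0.6737, 0.2395], [0.6499, 0.1132], [0.5638, 0.1287]] [0.0875839  0.12851687 0.08750645] [0.61870164 0.18392206]
wide 537.0 ((240.77197265625, 193.50399780273438), (69.49698638916016, 57.77999496459961), 10.30484676361084) 
 [[0.5267, 0.3204], [0.6785, 0.2936], [0.6425, 0.1109], [0.4912, 0.1394]] [0.15414592 0.18617736 0.15393333] [0.58470523 0.21604859]
narrow 699.0 ((371.5, 194.0), (32.0, 23.0), 90.0) 
 [[0.6216, -0.1023], [0.6208, -0.1639], [0.5352, -0.1618], [0.536, -0.1006]] [0.06152259 0.08563663 0.06120212] [ 0.57838663 -0.13215497]
narrow 699.0 ((355.0, 204.0), (62.0, 40.0), 90.0) 
 [[0.6359, -0.0357], [0.6345, -0.1428], [0.4692, -0.139], [0.4707, -0.0331]] [0.10704207 0.16536655 0.10596654] [ 0.55258793 -0.08764069]
(348, 120) [ 0.7974397  -0.07793893  0.02      ]
(168, 225) [0.50527699 0.43166035 0.02      ]
(476, 212) [ 0.52974304 -0.43364416  0.02      ]
(325, 250) [ 0.4294083  -0.00690027  0.02      ]
```

View pics/crop1.png

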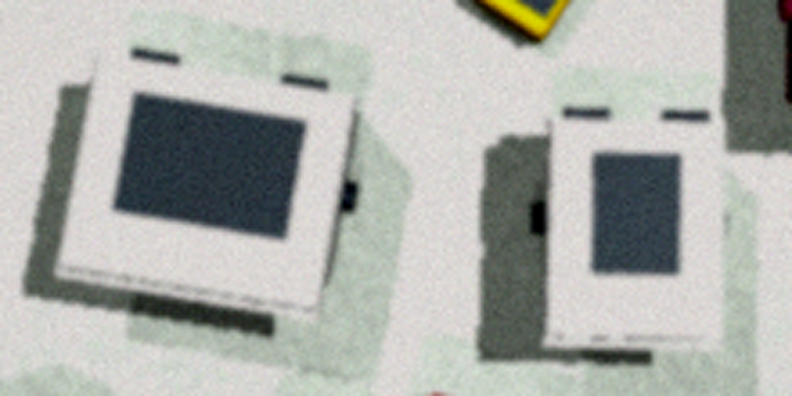

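The enlarged crop shows the wide lid's front corners at crop (57,275) and (318,309). The hinge clips are at (155,55) and (303,80), and the window's edges agree with the yaw.

Run:
```python
from h import *
f=lambda u,v,z: ray('top',195+u/3.6,135+v/3.6,z)[:2]
fl=f(57,275,.088); fr=f(318,309,.088); c1=f(155,56,.092); c2=f(304,81,.092); br=f(357,103,.097); bl=f(95,65,.097)
print('front',fl,fr,np.linalg.norm(fl-fr),'yaw',np.arctan2(*(fr-fl)[::-1])+np.pi/2)
print('clips',c1,c2,np.arctan2(*(c2-c1)[::-1])+np.pi/2,(c1+c2)/2,'back',bl,br,np.linalg.norm(bl-br))
y=-.165; ex=np.array([np.cos(y),np.sin(y)]); ey=np.array([-ex[1],ex[0]])
lip=(fl+fr)/2; print('lip',lip,'win rel lip',(np.array([.6187,.1839])-lip)@ex,(np.array([.6187,.1839])-lip)@ey,'clip',((c1+c2)/2-lip)@ex,((c1+c2)/2-lip)@ey)
print('hinge',lip+.17*ex,'centre',lip+.1*ex,'test',lip+.078*ex+.03*ey)
nl=f(548,345,.088);nr=f(722,342,.088);print('narrow front',nl,nr)
```

```text
front [0.53824758 0.29740928] [0.51034135 0.1040043 ] 0.19540788992457478 yaw -0.14330005128106227
clips [0.70087804 0.22402921] [0.68054452 0.11284127] -0.1808765696411354 [0.69071128 0.16843524] back [0.69382275 0.26784024] [0.66271698 0.07318139] 0.19712848277524725
lip [0.52429447 0.20070679] win rel lip 0.09588390551508784 -0.0010721950009352724 clip 0.16945727935762422 -0.004498896348713095
hinge [0.69198559 0.17278389] centre [0.6229363  0.18428155] test [0.60616267 0.21748766]
narrow front [ 0.4813179  -0.06612656] [ 0.48172501 -0.19521784]
```

```bash
cat >> h.py <<'E'
yaw=-.165; ex=np.array([np.cos(yaw),np.sin(yaw),0]); ey=np.array([-ex[1],ex[0],0]); ez=np.array([0,0,1.])
H=np.array([.692,.173,.085])
def ori(a):  # lean a (deg) forward
    a=np.radians(a); z=np.sin(a)*ex-np.cos(a)*ez; return R.from_matrix(np.c_[np.cross(ey,z),ey,z])
def plan(wps):  # wps: (X,Y,Z rel hinge in box axes, lean)
    s=ctrl.observe(); R0=R.from_rotvec(s['orientation'])
    print('t',s['clock'],'pos',s['tool_pos'].round(4),'joints',s['joints'].round(3))
    for X,Y,Z,a in wps:
        p=H+X*ex+Y*ey+Z*ez
        print((R0.inv().apply(p-s['tool_pos'])/.03).round(2).tolist(),((R0.inv()*ori(a)).as_rotvec(degrees=True)/6).round(2).tolist(), p.round(3))
E
python3 - <<'E'
from h import *
plan([(-.26,.02,.14,0),(-.26,.02,.14,30),(-.26,.02,.14,50),(-.26,.02,-.035,50)])
E
```

```text
t 0.1 pos [0.1301 0.5082 0.2261] joints [ 1.174  0.343  1.525 -0.     1.275 -0.146]
[-12.22, -6.26, 0.04] [-0.01, -0.0, -0.82] [0.439 0.235 0.225]
[-12.22, -6.26, 0.04] [-0.23, -5.0, -0.8] [0.439 0.235 0.225]
[-12.22, -6.26, 0.04] [-0.37, -8.33, -0.76] [0.439 0.235 0.225]
[-12.23, -6.25, 5.88] [-0.37, -8.33, -0.76] [0.439 0.235 0.05 ]
```

arm_command --claw '[0,0,0,0,0,0,0,0,0,0,0,0,0,0,0,0]' --offset '[[-12.2,-6.3,0],[-12.2,-6.3,0],[-12.2,-6.3,0],[-12.2,-6.3,0],[-12.2,-6.3,0],[-12.2,-6.3,0],[-12.2,-6.3,0],[-12.2,-6.3,0],[-12.2,-6.3,0],[-12.2,-6.3,0],[-12.2,-6.3,0],[-12.2,-6.3,0],[-12.2,-6.3,0],[-12.2,-6.3,0],[-12.2,-6.3,0],[-12.2,-6.3,0]]' --angular '[[0,0,-0.8],[0,0,-0.8],[0,0,-0.8],[-0.2,-5,-0.8],[-0.2,-5,-0.8],[-0.2,-5,-0.8],[-0.2,-5,-0.8],[-0.37,-8.3,-0.76],[-0.37,-8.3,-0.76],[-0.37,-8.3,-0.76],[-0.37,-8.3,-0.76],[-0.37,-8.3,-0.76],[-0.37,-8.3,-0.76],[-0.37,-8.3,-0.76],[-0.37,-8.3,-0.76],[-0.37,-8.3,-0.76]]'

```text
clock: 1.43
tool_pos: [0.4393, 0.2372, 0.2635]
orientation: [0.193, 2.343, -0.08]
wrist_force: [-0.1, -0.2, 0.3]
finger_gap: 0.0006
```

Run:
```python
from h import *
plan([(-.26,.02,.14,50),(-.26,.02,.05,50),(-.26,.02,-.035,50),(-.21,.02,-.035,50),(-.155,.02,-.035,50)])
```

```text
t 1.4333 pos [0.4393 0.2372 0.2635] joints [ 0.683  0.085  2.044 -0.996  0.689 -0.027]
[0.92, -0.06, 0.9] [0.01, -0.77, 0.0] [0.439 0.235 0.225]
[3.05, -0.06, 3.0] [0.01, -0.77, 0.0] [0.439 0.235 0.135]
[5.07, -0.06, 4.99] [0.01, -0.77, 0.0] [0.439 0.235 0.05 ]
[3.9, -0.07, 6.18] [0.01, -0.77, 0.0] [0.488 0.227 0.05 ]
[2.61, -0.07, 7.48] [0.01, -0.77, 0.0] [0.542 0.218 0.05 ]
```

Run:
```python
from h import *
plan([(-.25,.01,.09,35),(-.25,.01,0,35)])
```

```text
t 1.4333 pos [0.4393 0.2372 0.2635] joints [ 0.683  0.085  2.044 -0.996  0.689 -0.027]
[1.87, -0.39, 2.3] [0.01, 1.73, 0.0] [0.447 0.224 0.175]
[4.01, -0.4, 4.41] [0.01, 1.73, 0.0] [0.447 0.224 0.085]
```

arm_command --claw '[0,0,0,0,0,0,0,0]' --offset '[[0,0,0],[1.9,-0.4,2.3],[1.9,-0.4,2.3],[1.9,-0.4,2.3],[1.9,-0.4,2.3],[1.9,-0.4,2.3],[1.9,-0.4,2.3],[1.9,-0.4,2.3]]' --angular '[[0,1.7,0],[0,1.7,0],[0,1.7,0],[0,1.7,0],[0,1.7,0],[0,1.7,0],[0,1.7,0],[0,1.7,0]]'

```text
clock: 2.1
tool_pos: [0.4473, 0.2242, 0.1764]
orientation: [0.208, 2.517, -0.062]
wrist_force: [-0.6, -0.1, -0.4]
finger_gap: 0.0006
```

Run:
```python
from h import *
plan([(-.25,.01,.09,35),(-.24,.01,-.047,35),(-.20,.01,-.047,35),(-.158,.01,-.047,35)])
```

```text
t 2.1 pos [0.4473 0.2242 0.1764] joints [ 0.553  0.203  2.079 -0.851  0.528 -0.174]
[0.03, -0.01, 0.03] [0.03, 0.06, -0.01] [0.447 0.224 0.175]
[2.4, -0.02, 3.95] [0.03, 0.06, -0.01] [0.457 0.222 0.038]
[1.32, -0.03, 4.72] [0.03, 0.06, -0.01] [0.496 0.216 0.038]
[0.18, -0.03, 5.53] [0.03, 0.06, -0.01] [0.538 0.209 0.038]
```

```bash
cat > fk.py <<'E'
from h import *
from scipy.optimize import least_squares
Q=np.array([[1.17398,.34262,1.52492,0,1.27540,-.146],[.683,.085,2.044,-.996,.689,-.027],[.553,.203,2.079,-.851,.528,-.174]])
P=np.array([[.1301,.5082,.2261],[.4393,.2372,.2635],[.4473,.2242,.1764]])
def fk(q,k):
    z0,L1,L2,Lt,d,a=k; Y=lambda t:R.from_euler('y',t)
    B=Y(q[1]+q[2]); D=B*R.from_euler('z',-q[3]*np.sign(S))*Y(q[4])
    p=np.array([0,d,z0])+Y(q[1]).apply([0,0,L1])+B.apply([a,0,L2])+D.apply([0,0,Lt])
    r=R.from_euler('z',q[0]); return r.apply(p),(r*D).apply([0,0,1])
best=None
for S in(1,-1):
    f=lambda k:np.concatenate([fk(q,k)[0]-p for q,p in zip(Q,P)])
    s=least_squares(f,[.2,.4,.4,.25,.07,0]); print(S,s.cost,s.x.round(4))
    if best is None or s.cost<best[0]: best=(s.cost,S,s.x)
_,S,k=best
def ik(p,z,q0=Q[2]):
    s=least_squares(lambda q:np.concatenate([fk(q,k)[0]-p,.2*(fk(q,k)[1]-z)[:]]),q0[:5]); return s.x,s.cost
E
python3 - <<'E'
from fk import *
for q in Q: print(fk(q,k)[1].round(3))
for dh in (0,.15,.3):
  for a in (30,35,40):
    for X,Z in((-.24,-.047),(-.158,-.047),(-.15,.08),(0,.15)):
      z=R.from_euler('z',dh).apply(ori(a).apply([0,0,1])); q,c=ik(H+X*ex+.01*ey+Z*ez,z); print(dh,a,X,Z,q.round(2),'%.1e'%c)
E
```

```text
1 0.011654424412932825 [-0.6529  0.5703  0.2207 -0.0751  0.0025 -0.4283]
-1 1.2593113698559343e-08 [0.2239 0.5057 0.3798 0.3182 0.0765 0.0468]
[-0.001 -0.001 -1.   ]
[ 0.703 -0.116 -0.702]
[ 0.571 -0.093 -0.815]
0 30 -0.24 -0.047 [ 0.49  0.49  2.14 -1.34  0.32] 3.1e-29
0 30 -0.158 -0.047 [ 0.38  0.55  1.99 -1.1   0.3 ] 8.7e-20
0 30 -0.15 0.08 [ 0.37  0.34  1.86 -0.52  0.54] 3.9e-23
0 30 0 0.15 [ 0.24  0.46  1.43 -0.28  0.78] 2.6e-20
0 35 -0.24 -0.047 [ 0.53  0.52  2.19 -1.72  0.38] 1.8e-19
0 35 -0.158 -0.047 [ 0.41  0.57  2.04 -1.58  0.32] 7.4e-21
0 35 -0.15 0.08 [ 0.4   0.33  1.92 -0.75  0.47] 4.1e-27
0 35 0 0.15 [ 0.25  0.44  1.51 -0.39  0.66] 7.8e-27
0 40 -0.24 -0.047 [ 0.57  0.55  2.24 -1.97  0.49] 9.7e-30
0 40 -0.158 -0.047 [ 0.44  0.59  2.09 -1.93  0.4 ] 3.9e-27
0 40 -0.15 0.08 [ 0.43  0.34  1.98 -1.07  0.42] 1.5e-28
0 40 0 0.15 [ 0.27  0.43  1.59 -0.55  0.54] 9.4e-17
0.15 30 -0.24 -0.047 [ 0.44  0.48  2.19 -1.59  0.22] 6.5e-18
0.15 30 -0.158 -0.047 [ 0.33  0.54  2.03 -1.15  0.19] 2.4e-25
0.15 30 -0.15 0.08 [ 0.32  0.31  1.9  -0.38  0.46] 6.2e-18
0.15 30 0 0.15 [ 0.2   0.44  1.
[... 496 characters left out ...]
5
0.3 30 -0.24 -0.047 [ 0.38  0.47  2.22 -2.01  0.13] 2.4e-24
0.3 30 -0.158 -0.047 [ 0.28  0.53  2.05 -1.06  0.08] 1.7e-28
0.3 30 -0.15 0.08 [ 0.27  0.3   1.92 -0.17  0.41] 8.2e-24
0.3 30 0 0.15 [ 0.16  0.43  1.48 -0.02  0.7 ] 5.6e-17
0.3 35 -0.24 -0.047 [ 0.39  0.49  2.28  0.58 -0.27] 2.6e-26
0.3 35 -0.158 -0.047 [ 0.29  0.54  2.12  0.6  -0.15] 7.2e-17
0.3 35 -0.15 0.08 [ 0.28  0.29  1.99 -0.31  0.27] 3.8e-21
0.3 35 0 0.15 [ 0.16  0.41  1.57 -0.02  0.56] 7.7e-23
0.3 40 -0.24 -0.047 [ 0.41  0.53  2.34 -2.72  0.45] 6.8e-21
0.3 40 -0.158 -0.047 [ 0.29  0.57  2.18 -2.81  0.32] 1.4e-24
0.3 40 -0.15 0.08 [ 0.28  0.29  2.06 -0.77  0.14] 1.3e-23
0.3 40 0 0.15 [ 0.16  0.39  1.65 -0.04  0.4 ] 6.1e-30
```

Run:
```python
from fk import *
print('branch A (best margin per alpha/X/Z)')
for a in (15,20,25,30):
  for X,Z in((-.24,-.035),(-.165,-.035),(-.165,-.02),(-.165,0)):
    r=[]
    for Y in(-.05,0,.05):
      for dh in(-.6,-.3,0,.3):
        z=R.from_euler('z',dh).apply(ori(a).apply([0,0,1])); q,c=ik(H+X*ex+Y*ey+Z*ez,z)
        if c<1e-8: r.append((min(q[3]+1,q[4]-.28),Y,dh,q.round(2).tolist()))
    print(a,X,Z,[(round(m[0],2),)+m[1:] for m in sorted(r)[::-1][:2]])
print('branch B')
for a,X,Z in((55,-.24,-.035),(65,-.24,-.035),(55,-.16,-.035),(65,-.16,-.035),(65,-.13,.09),(75,-.13,.09),(75,-.05,.14),(85,-.05,.14),(80,.02,.15),(90,.02,.15)):
    r=[]
    for Y in(-.03,.02):
      for dh in(0,.2,.4):
        z=R.from_euler('z',dh).apply(ori(a).apply([0,0,1])); q,c=ik(H+X*ex+Y*ey+Z*ez,z,np.array([.5,.4,2.3,3.3,.5]))
        if c<1e-8: r.append((min(4.14-q[3],q[4]-.28,2.7-q[2]),Y,dh,q.round(2).tolist()))
    print(a,X,Z,[(round(m[0],2),)+m[1:] for m in sorted(r)[::-1][:3]])
```

```text
1 0.011654424412932825 [-0.6529  0.5703  0.2207 -0.0751  0.0025 -0.4283]
-1 1.2593113698559343e-08 [0.2239 0.5057 0.3798 0.3182 0.0765 0.0468]
branch A (best margin per alpha/X/Z)
15 -0.24 -0.035 [(np.float64(0.49), 0.05, -0.6, [0.52, 0.56, 1.78, -0.37, 0.77]), (np.float64(0.42), 0, -0.6, [0.44, 0.51, 1.88, -0.39, 0.7])]
15 -0.165 -0.035 [(np.float64(0.54), 0.05, -0.6, [0.44, 0.63, 1.62, -0.34, 0.82]), (np.float64(0.47), 0, -0.6, [0.36, 0.58, 1.72, -0.35, 0.75])]
15 -0.165 -0.02 [(np.float64(0.57), 0.05, -0.6, [0.44, 0.61, 1.61, -0.33, 0.85]), (np.float64(0.51), 0, -0.6, [0.36, 0.56, 1.71, -0.34, 0.79])]
15 -0.165 0 [(np.float64(0.61), 0.05, -0.6, [0.44, 0.58, 1.6, -0.31, 0.89]), (np.float64(0.55), 0, -0.6, [0.36, 0.53, 1.69, -0.32, 0.83])]
20 -0.24 -0.035 [(np.float64(0.48), 0.05, -0.6, [0.57, 0.57, 1.79, -0.5, 0.76]), (np.float64(0.41), 0, -0.6, [0.49, 0.52, 1.9, -0.54, 0.69])]
20 -0.165 -0.035 [(np.float64(0.52), 0.05, -0.6, [0.48, 0.63, 1.65, -0.47, 0.8]), (np.float64(0.45), 0, -0.6, [0.4, 0.59, 1.75, -0.49, 0.73])]
20 -0.165 -0.02 [(np.float64(0.55), 0.05, -0.6, [0.48, 0.61, 1.6
[... 2693 characters left out ...]
[0.15, 0.49, 2.2, 3.03, 0.86]), (np.float64(0.47), -0.03, 0.2, [0.19, 0.48, 2.23, 3.33, 0.88])]
85 -0.05 0.14 [(np.float64(0.51), 0.02, 0.2, [0.32, 0.64, 2.19, 3.45, 1.19]), (np.float64(0.45), 0.02, 0.4, [0.15, 0.63, 2.25, 3.05, 1.22]), (np.float64(0.44), -0.03, 0, [0.36, 0.64, 2.18, 3.7, 1.21])]
80 0.02 0.15 [(np.float64(0.62), 0.02, 0.4, [0.1, 0.58, 2.06, 2.97, 0.9]), (np.float64(0.61), -0.03, 0.2, [0.13, 0.57, 2.09, 3.26, 0.92]), (np.float64(0.61), 0.02, 0.2, [0.24, 0.6, 2.02, 3.41, 0.89])]
90 0.02 0.15 [(np.float64(0.65), 0.02, 0.2, [0.25, 0.72, 2.05, 3.37, 1.2]), (np.float64(0.61), 0.02, 0.4, [0.09, 0.71, 2.09, 2.99, 1.23]), (np.float64(0.58), -0.03, 0.2, [0.13, 0.7, 2.12, 3.24, 1.25])]
```

```bash
cat >> h.py <<'E'
def ori(a,dh=-.55):
    a=np.radians(a); h=np.cos(dh)*ex+np.sin(dh)*ey; z=np.sin(a)*h-np.cos(a)*ez
    y=ey-(ey@z)*z; y/=np.linalg.norm(y); return R.from_matrix(np.c_[np.cross(y,z),y,z])
E
python3 - <<'E'
from fk import *
w=[(-.24,.01,.06,30),(-.24,.01,-.045,30),(-.164,.01,-.045,30)]
for X,Y,Z,a in w+[(-.164,.01,0,30),(-.1,.01,.1,30),(0,.01,.15,30),(.03,.01,.15,30)]:
    q,c=ik(H+X*ex+Y*ey+Z*ez,ori(a).apply([0,0,1])); print(q.round(2),'%.0e'%c)
plan(w)
E
```

```text
1 0.011654424412932825 [-0.6529  0.5703  0.2207 -0.0751  0.0025 -0.4283]
-1 1.2593113698559343e-08 [0.2239 0.5057 0.3798 0.3182 0.0765 0.0468]
[ 0.61  0.39  1.84 -0.67  0.89] 3e-26
[ 0.61  0.57  1.93 -0.86  0.69] 3e-20
[ 0.5   0.63  1.79 -0.82  0.7 ] 7e-18
[ 0.5   0.55  1.77 -0.74  0.77] 6e-24
[ 0.43  0.49  1.54 -0.59  0.97] 6e-30
[ 0.34  0.58  1.23 -0.51  1.11] 2e-21
[ 0.32  0.63  1.14 -0.49  1.14] 4e-20
t 2.1 pos [0.4473 0.2242 0.1764] joints [ 0.553  0.203  2.079 -0.851  0.528 -0.174]
[0.34, -0.01, 1.04] [2.55, 1.52, -0.21] [0.457 0.222 0.145]
[2.37, -0.02, 3.9] [2.55, 1.52, -0.21] [0.457 0.222 0.04 ]
[0.3, -0.03, 5.36] [2.55, 1.52, -0.21] [0.532 0.21  0.04 ]
```

arm_command --claw '[0,0,0,0,0,0,0,0,0,0,0,0]' --offset '[[0.35,0,1.05],[0.35,0,1.05],[0.35,0,1.05],[0.35,0,1.05],[2.4,0,3.9],[2.4,0,3.9],[2.4,0,3.9],[2.4,0,3.9],[2.4,0,3.9],[2.4,0,3.9],[2.4,0,3.9],[2.4,0,3.9]]' --angular '[[2.55,1.5,-0.2],[2.55,1.5,-0.2],[2.55,1.5,-0.2],[2.55,1.5,-0.2],[2.55,1.5,-0.2],[2.55,1.5,-0.2],[2.55,1.5,-0.2],[2.55,1.5,-0.2],[2.55,1.5,-0.2],[2.55,1.5,-0.2],[2.55,1.5,-0.2],[2.55,1.5,-0.2]]'

```text
clock: 3.1
tool_pos: [0.4564, 0.2227, 0.0399]
orientation: [0.307, 2.661, -0.405]
wrist_force: [-0.1, 0.6, 0.0]
finger_gap: 0.0004
```

Run:
```python
from h import *
th=[.15,.35,.55,.75,.95,1.15,1.35,1.5,1.6,1.7,1.78]
plan([(-.2,.01,-.045,30),(-.164,.01,-.045,30),(-.164,.01,-.015,30)]+[(-.157*np.cos(t)-.0085,.01,.157*np.sin(t)-.0043,30) for t in th])
a=eyes.get_image('scene'); cv2.imwrite('pics/s1.png',cv2.resize(a[100:400,200:640],None,fx=1.8,fy=1.8))
```

```text
t 3.1 pos [0.4564 0.2227 0.0399] joints [ 0.608  0.573  1.933 -0.865  0.692 -0.035]
[-1.21, 0.15, 0.58] [0.01, 0.02, -0.03] [0.496 0.216 0.04 ]
[-2.29, 0.29, 1.09] [0.01, 0.02, -0.03] [0.532 0.21  0.04 ]
[-2.73, 0.06, 0.23] [0.01, 0.02, -0.03] [0.532 0.21  0.07 ]
[-3.25, -0.21, -0.75] [0.01, 0.02, -0.03] [0.532 0.21  0.104]
[-3.93, -0.41, -1.52] [0.01, 0.02, -0.03] [0.54  0.208 0.135]
[-4.75, -0.58, -2.14] [0.01, 0.02, -0.03] [0.553 0.206 0.163]
[-5.69, -0.7, -2.59] [0.01, 0.02, -0.03] [0.572 0.203 0.188]
[-6.7, -0.77, -2.85] [0.01, 0.02, -0.03] [0.595 0.199 0.208]
[-7.74, -0.78, -2.91] [0.01, 0.02, -0.03] [0.622 0.195 0.224]
[-8.77, -0.74, -2.77] [0.01, 0.02, -0.03] [0.651 0.19  0.234]
[-9.52, -0.68, -2.54] [0.01, 0.02, -0.03] [0.674 0.186 0.237]
[-9.99, -0.62, -2.32] [0.01, 0.02, -0.03] [0.69  0.184 0.238]
[-10.44, -0.55, -2.06] [0.01, 0.02, -0.03] [0.705 0.181 0.236]
[-10.78, -0.48, -1.83] [0.01, 0.02, -0.03] [0.717 0.179 0.234]
```

View pics/s1.png

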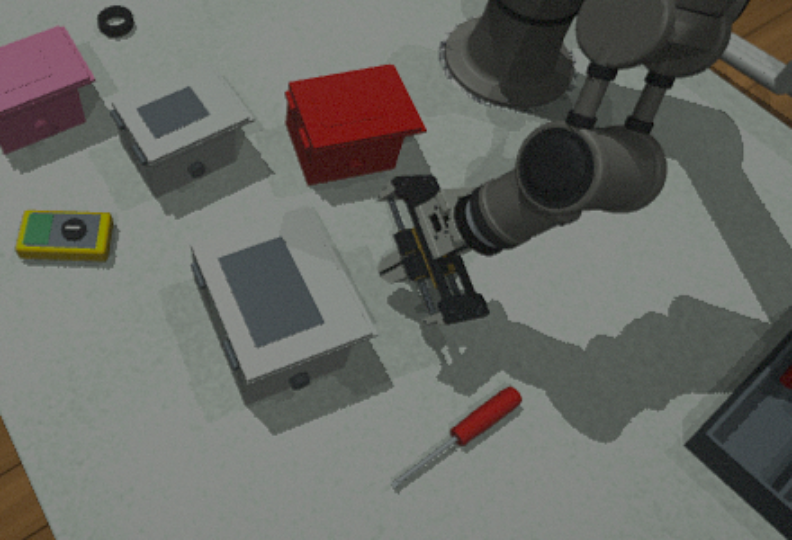

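The picture shows the shut fingers just in front of the wide box's lip at about (400,265), clear of the red box and the screwdriver. Next I insert them under the lip and start lifting.

arm_command --claw '[0,0,0,0,0,0,0,0,0,0]' --offset '[[-1.2,0.15,0.58],[-1.8,0.2,0.85],[-2.3,0.3,1.1],[-2.3,0.3,1.1],[-2.5,0.17,0.65],[-2.75,0.05,0.2],[-3.0,-0.1,-0.3],[-3.25,-0.2,-0.75],[-3.25,-0.2,-0.75],[-3.25,-0.2,-0.75]]' --angular '[[0,0,0],[0,0,0],[0,0,0],[0,0,0],[0,0,0],[0,0,0],[0,0,0],[0,0,0],[0,0,0],[0,0,0]]'

```text
clock: 3.98
tool_pos: [0.5316, 0.2099, 0.1027]
orientation: [0.306, 2.662, -0.406]
wrist_force: [-2.2, 1.5, -1.6]
finger_gap: 0.0003
```

Run:
```python
from h import *
th=[.35,.55,.75,.95,1.15,1.35,1.5,1.6,1.7,1.78]
plan([(-.157*np.cos(t)-.0085,.01,.157*np.sin(t)-.0043,30) for t in th])
a=eyes.get_image('scene'); cv2.imwrite('pics/s2.png',cv2.resize(a[150:350,250:520],None,fx=2.5,fy=2.5))
```

```text
t 3.9833 pos [0.5316 0.2099 0.1027] joints [ 0.504  0.526  1.754 -0.712  0.803 -0.346]
[-0.72, -0.22, -0.8] [-0.0, 0.01, -0.02] [0.54  0.208 0.135]
[-1.54, -0.38, -1.42] [-0.0, 0.01, -0.02] [0.553 0.206 0.163]
[-2.48, -0.5, -1.87] [-0.0, 0.01, -0.02] [0.572 0.203 0.188]
[-3.49, -0.57, -2.13] [-0.0, 0.01, -0.02] [0.595 0.199 0.208]
[-4.53, -0.59, -2.2] [-0.0, 0.01, -0.02] [0.622 0.195 0.224]
[-5.56, -0.55, -2.06] [-0.0, 0.01, -0.02] [0.651 0.19  0.234]
[-6.31, -0.48, -1.83] [-0.0, 0.01, -0.02] [0.674 0.186 0.237]
[-6.78, -0.42, -1.61] [-0.0, 0.01, -0.02] [0.69  0.184 0.238]
[-7.23, -0.35, -1.35] [-0.0, 0.01, -0.02] [0.705 0.181 0.236]
[-7.57, -0.29, -1.12] [-0.0, 0.01, -0.02] [0.717 0.179 0.234]
```

View pics/s2.png

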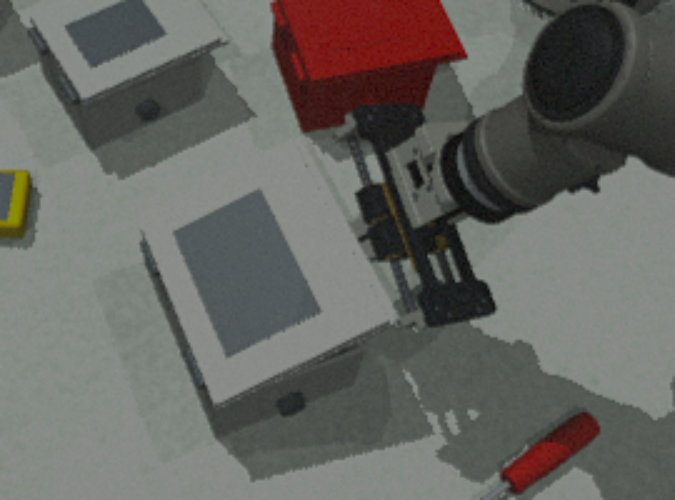

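The lid has risen slightly on the fingers, with about 3 N at the wrist and nothing on its upper side. I continue along the arc.

arm_command --claw '[0,0,0,0,0,0,0,0,0,0,0,0]' --offset '[[-0.35,-0.1,-0.4],[-0.7,-0.2,-0.8],[-1.1,-0.3,-1.1],[-1.55,-0.4,-1.4],[-2.0,-0.45,-1.65],[-2.5,-0.5,-1.9],[-3.0,-0.55,-2.0],[-3.5,-0.55,-2.15],[-4.0,-0.6,-2.2],[-4.5,-0.6,-2.2],[-4.5,-0.6,-2.2],[-4.5,-0.6,-2.2]]' --angular '[[0,0,0],[0,0,0],[0,0,0],[0,0,0],[0,0,0],[0,0,0],[0,0,0],[0,0,0],[0,0,0],[0,0,0],[0,0,0],[0,0,0]]'

```text
clock: 5.03
tool_pos: [0.6212, 0.1939, 0.2216]
orientation: [0.307, 2.664, -0.41]
wrist_force: [-0.7, 0.1, -0.1]
finger_gap: 0.0004
```

Run:
```python
from h import *
th=[1.15,1.35,1.5,1.6,1.7,1.78]
plan([(-.157*np.cos(t)-.0085,.01,.157*np.sin(t)-.0043,30) for t in th])
a=eyes.get_image('scene'); cv2.imwrite('pics/s3.png',cv2.resize(a[100:350,220:520],None,fx=2.2,fy=2.2))
```

```text
t 5.0333 pos [0.6212 0.1939 0.2216] joints [ 0.406  0.489  1.428 -0.547  1.052 -0.7  ]
[-0.06, 0.02, -0.07] [-0.03, -0.02, -0.01] [0.622 0.195 0.224]
[-1.09, 0.06, 0.07] [-0.03, -0.02, -0.01] [0.651 0.19  0.234]
[-1.84, 0.12, 0.3] [-0.03, -0.02, -0.01] [0.674 0.186 0.237]
[-2.31, 0.18, 0.51] [-0.03, -0.02, -0.01] [0.69  0.184 0.238]
[-2.76, 0.25, 0.77] [-0.03, -0.02, -0.01] [0.705 0.181 0.236]
[-3.1, 0.32, 1.0] [-0.03, -0.02, -0.01] [0.717 0.179 0.234]
```

View pics/s3.png

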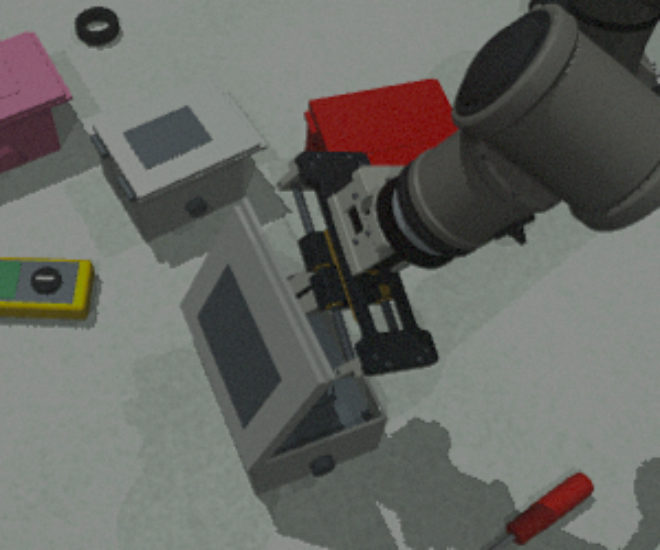

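The lid is at about 1.2 rad on the fingertips, and the button and breakers are coming into view. Now I push it past upright and draw back.

arm_command --claw '[0,0,0,0,0,0,0,0,0,0,0,0,0,0,0,0,0,0,0]' --offset '[[-0.5,0,0],[-1.0,0.05,0.05],[-1.4,0.1,0.2],[-1.8,0.1,0.3],[-2.3,0.2,0.5],[-2.7,0.25,0.75],[-3.1,0.3,1.0],[-3.4,0.35,1.2],[-3.4,0.35,1.2],[-3.0,0.3,0.9],[-2.3,0.2,0.5],[-1,0,0],[0,0,-0.5],[0.5,0,-1.5],[0.5,0,-1.5],[0.5,0,-1.5],[0.5,0,-1.5],[0.5,0,-1.5],[0.5,0,-1.5]]' --angular '[[0,0,0],[0,0,0],[0,0,0],[0,0,0],[0,0,0],[0,0,0],[0,0,0],[0,0,0],[0,0,0],[0,0,0],[0,0,0],[0,0,0],[0,0,0],[0,0,0],[0,0,0],[0,0,0],[0,0,0],[0,0,0],[0,0,0]]'

```text
clock: 6.67
tool_pos: [0.5914, 0.2107, 0.2541]
orientation: [0.307, 2.665, -0.411]
wrist_force: [1.1, -0.8, -0.3]
finger_gap: 0.0002
```

Run:
```python
from h import *
a=eyes.get_image('scene'); b=eyes.get_image('top')
a=cv2.resize(a[130:350,220:520],None,fx=1.3,fy=1.3); b=cv2.resize(b[100:250,190:390],None,fx=1.9,fy=1.9)
h=max(a.shape[0],b.shape[0]); cv2.imwrite('pics/s4.png',np.hstack([cv2.copyMakeBorder(x,0,h-x.shape[0],0,0,cv2.BORDER_CONSTANT) for x in(a,b)]))
T=H-.092*ex+.03*ey; print('test',T,proj('top',[T[0],T[1],.072]),proj('scene',[T[0],T[1],.072]))
s=ctrl.observe(); print(s['clock'],s['tool_pos'],s['wrist_force'])
```

```text
test [0.60617708 0.21770377 0.085     ] [241.59054354 186.27659028] [362.37834568 274.57790954]
6.7667 [0.5914309  0.21076854 0.25422278] [-0.56820621  0.22878945  0.03236948]
```

View pics/s4.png

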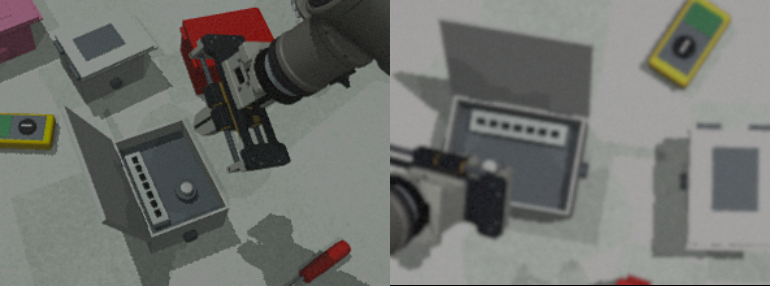

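The lid leans back open. The button shows at scene pixel (363,274) and top pixel (242,186), within 1 px of the predicted position in both views. Now I go above it with the tool upright.

Run:
```python
from h import *
plan([(-.092,.03,.1,0),(-.092,.03,-.002,0)])
```

```text
t 6.7667 pos [0.5914 0.2108 0.2542] joints [ 0.455  0.433  1.427 -0.537  1.126 -0.689]
[0.62, 0.9, 2.11] [-2.51, 4.33, -0.6] [0.606 0.218 0.185]
[2.11, 1.7, 5.05] [-2.51, 4.33, -0.6] [0.606 0.218 0.083]
```

arm_command --claw '[0,0,0,0,0,0,0,0,0,0]' --offset '[[0,0,0],[0,0,0],[0,0,0],[0.6,0.9,2.1],[0.6,0.9,2.1],[0.6,0.9,2.1],[0.6,0.9,2.1],[0.6,0.9,2.1],[0.6,0.9,2.1],[0.6,0.9,2.1]]' --angular '[[-2.5,4.3,-0.6],[-2.5,4.3,-0.6],[-2.5,4.3,-0.6],[-2.5,4.3,-0.6],[-2.5,4.3,-0.6],[-2.5,4.3,-0.6],[-2.5,4.3,-0.6],[-2.5,4.3,-0.6],[-2.5,4.3,-0.6],[-2.5,4.3,-0.6]]'

```text
clock: 7.6
tool_pos: [0.6064, 0.2195, 0.1888]
orientation: [0.254, 3.124, 0.001]
wrist_force: [0.5, 0.3, 1.2]
finger_gap: 0.0003
```

Run:
```python
from h import *
plan([(-.092,.03,.1,0),(-.092,.03,-.009,0),(-.092,.03,-.019,0),(-.092,.03,-.021,0)])
```

```text
t 7.6 pos [0.6064 0.2195 0.1888] joints [ 0.23   0.589  1.227 -0.002  1.319 -1.179]
[-0.0, -0.06, 0.13] [0.01, 0.07, 0.03] [0.606 0.218 0.185]
[0.03, -0.06, 3.76] [0.01, 0.07, 0.03] [0.606 0.218 0.076]
[0.03, -0.06, 4.09] [0.01, 0.07, 0.03] [0.606 0.218 0.066]
[0.03, -0.06, 4.16] [0.01, 0.07, 0.03] [0.606 0.218 0.064]
```

arm_command --claw '[0,0,0,0,0,0,0,0]' --offset '[[0,0,1],[0,0,2],[0,0,3],[0,0,3.5],[0,0,3.7],[0,0,3.7],[0,0,3.7],[0,0,3.7]]' --angular '[[0,0,0],[0,0,0],[0,0,0],[0,0,0],[0,0,0],[0,0,0],[0,0,0],[0,0,0]]'

```text
clock: 8.27
tool_pos: [0.6079, 0.2189, 0.0776]
orientation: [0.256, 3.123, 0.001]
wrist_force: [-0.4, 0.2, -0.1]
finger_gap: 0.0004
```

arm_command --claw '[0,0,0,0,0,0]' --offset '[[0,0,0.15],[0,0,0.3],[0,0,0.38],[0,0,0.38],[0,0,0.38],[0,0,0.38]]' --angular '[[0,0,0],[0,0,0],[0,0,0],[0,0,0],[0,0,0],[0,0,0]]'

```text
clock: 8.77
tool_pos: [0.608, 0.2187, 0.0661]
orientation: [0.256, 3.124, 0.001]
wrist_force: [-0.9, 0.5, 11.1]
finger_gap: 0.0006
```

The wrist reads 11 N with the tip at z = 0.066, well over the 4 N spring, so the button is against its stop. I retreat straight up, then back.

arm_command --claw '[0,0,0,0,0,0,0,0,0,0,0,0,0,0,0]' --offset '[[0,0,0],[0,0,-0.5],[0,0,-1.5],[0,0,-2.5],[0,0,-3.5],[0,0,-4.5],[0,0,-5.5],[2,0,-6],[3,0,-6],[4,0,-6],[5,0,-6],[5,0,-6],[5,0,-6],[5,0,-6],[5,0,-6]]' --angular '[[0,0,0],[0,0,0],[0,0,0],[0,0,0],[0,0,0],[0,0,0],[0,0,0],[0,0,0],[0,0,0],[0,0,0],[0,0,0],[0,0,0],[0,0,0],[0,0,0],[0,0,0]]'

```text
clock: 10.02
tool_pos: [0.4593, 0.2427, 0.2432]
orientation: [0.257, 3.127, -0.001]
wrist_force: [0.2, 0.0, 0.1]
finger_gap: 0.0006
```

Run:
```python
from h import *
a=eyes.get_image('scene'); b=eyes.get_image('top'); cv2.imwrite('pics/end.png',np.vstack([cv2.resize(a[60:,140:],None,fx=.9,fy=.9),cv2.resize(b[60:300,100:600],(450,216))]))
s=ctrl.observe(); print(s['clock'],s['tool_pos'],s['wrist_force'],s['qd'].round(3))
```

```text
10.1167 [0.45910579 0.2426475  0.24292024] [-0.11395087  0.03251914 -0.82969064] [ 0.001 -0.002  0.007  0.    -0.     0.003]
```

View pics/end.png

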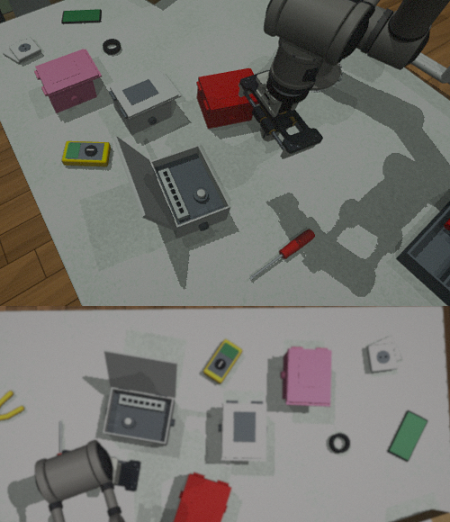

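The lid stands open and the button is out. The narrow box is shut, the tools are where they were, and the gripper is clear at z = 0.24. I hand in.

```bash
python3 -c "
from cell import ctrl
print(ctrl.close_job())"
```

```text
the job is handed in; nothing more can be done
None
```

The wide box's lid is open and leaning back by itself, the test button has been pressed and released, and the job was handed in at about 10 s. I don't have the verdict, since the hand-in reports none.

- **Lid:** I lifted it from under its front lip with the shut fingertips, pushed it past upright and drew back, without gripping it. I saw it standing back in pictures before and after the press, but I judged the lean by eye and have no joint reading.
- **Button:** I pressed it to a fingertip height of 66 mm, which is 6 mm below its free top. The wrist read 11 N, well above the 4 N spring, so it was against its stop. In the last picture it looks out again.
- **Everything else:** In the last pictures the narrow box is shut, the screwdriver, tape and meter look unmoved, and the gripper is clear with under 1 N at the wrist. I checked the tools' positions by eye only.

One thing did not go to plan: my first approach, with the fingers leaning 50° forward, ran into the limit of joint 4. I switched to a 30° lean with some sideways tilt before touching anything.

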